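Stop the vice plate rocking

TASK

The vice's base plate rocks on one corner: go round it clockwise, pressing down on each corner with a fingertip (near left, far left, far right, near right, as the robot sees them) to feel which one dips. Then push that corner's wooden wedge shim straight in under the plate until its heel sits flat against the plate's edge, so that the plate stands level and firm. Leave the other three wedges as they are, do not pick any wedge up, and do not disturb the hub, oil bottle, spanner and tin standing around.

Things in the scene. Friction and masses are not known exactly. Their poses are not given: they have to be found in the camera images.
- plate: steel base plate of a small bench vice, 200 mm along its x (away from the robot), 240 mm along y (left), 10 mm thick; origin at the centre of its underside, 14 mm above the bench, z up. The grey vice on its middle lies within 120 mm of the centre along x and 35 mm along y and reaches 86 mm above the plate's underside. The plate cannot slide or turn.
- boss: the slack spring-washered bolt seat under the plate's middle (60 mm round), origin on the bench; fixed. It holds the plate level when nobody presses. A sound corner gives less than about 1.5 mm under a 10 N press; the rocking corner dips about 3.5 mm under some 5 N, stops there, and springs back up when released.
- corner_near_left (a point): spot to press on the top face of the plate at its near left corner (nearest the robot, on its left (+y), seen by the robot): 18 mm in from both edges; 24 mm above the bench, moving with the plate
- corner_far_left (a point): spot to press on the top face of the plate at its far left corner (away from the robot, on its left (+y), seen by the robot): 18 mm in from both edges; 24 mm above the bench, moving with the plate
- corner_far_right (a point): spot to press on the top face of the plate at its far right corner (away from the robot, on its right (-y), seen by the robot): 18 mm in from both edges; 24 mm above the bench, moving with the plate
- corner_near_right (a point): spot to press on the top face of the plate at its near right corner (nearest the robot, on its right (-y), seen by the robot): 18 mm in from both edges; 24 mm above the bench, moving with the plate
- wedge_near_left: loose waxed beech wedge of that corner, 46 mm long (y), 34 wide: upright heel 8 mm thick, 20 tall outside, then 8 mm flat, 10 thick, then a ramp down. Origin: lower edge of the heel's outer face, mid-width; +y points out. Stands out 30 mm past the plate's left edge (8 when home) on a fixed packer 4 or 8 mm thick, 35 mm past it. Tight at a sound corner, slides under 10 N at the rocking one.
- wedge_far_left: loose waxed beech wedge of that corner, 46 mm long (y), 34 wide: upright heel 8 mm thick, 20 tall outside, then 8 mm flat, 10 thick, then a ramp down. Origin: lower edge of the heel's outer face, mid-width; +y points out. Stands out 30 mm past the plate's left edge (8 when home) on a fixed packer 4 or 8 mm thick, 35 mm past it. Tight at a sound corner, slides under 10 N at the rocking one.
- wedge_far_right: loose waxed beech wedge of that corner, 46 mm long (y), 34 wide: upright heel 8 mm thick, 20 tall outside, then 8 mm flat, 10 thick, then a ramp down. Origin: lower edge of the heel's outer face, mid-width; -y points out. Stands out 30 mm past the plate's right edge (8 when home) on a fixed packer 4 or 8 mm thick, 35 mm past it. Tight at a sound corner, slides under 10 N at the rocking one.
- wedge_near_right: loose waxed beech wedge of that corner, 46 mm long (y), 34 wide: upright heel 8 mm thick, 20 tall outside, then 8 mm flat, 10 thick, then a ramp down. Origin: lower edge of the heel's outer face, mid-width; -y points out. Stands out 30 mm past the plate's right edge (8 when home) on a fixed packer 4 or 8 mm thick, 35 mm past it. Tight at a sound corner, slides under 10 N at the rocking one.
- hub: bystander: aluminium wheel hub standing on end, 58 mm across its lower flange, 74 mm tall, on the bench left of the plate; origin under its centre
- oil: bystander: white oil bottle with black cap, 42 mm across, 115 mm tall, beyond the plate; origin under its centre
- spanner: bystander: steel spanner, 170 mm long, lying flat right of the plate along its x; origin under its middle
- tin: bystander: flat round metal tin, 71 mm across, 40 mm tall, to the near right of the plate; origin under its centre
There are look-alikes about, which are no part of the job. What is shaped like the wedge_far_left but turquoise is not meant.

How it is judged:
On the way, in this order (a step that is already met when the one before it is completed fails the run):
1. the near left corner of the plate is pressed down with the fingers (over 3 N, within 40 mm of its spot) (contact force between the fingers and plate above 3 N and horizontal distance between the grasp point and corner_near_left below 0.04 m), for 0.02 s.
2. the far left corner of the plate is pressed down with the fingers (over 3 N, within 40 mm of its spot) (contact force between the fingers and plate above 3 N and horizontal distance between the grasp point and corner_far_left below 0.04 m), for 0.02 s.
3. the far right corner of the plate is pressed down with the fingers (over 3 N, within 40 mm of its spot) (contact force between the fingers and plate above 3 N and horizontal distance between the grasp point and corner_far_right below 0.04 m), for 0.02 s.
4. the near right corner of the plate is pressed down with the fingers (over 3 N, within 40 mm of its spot) (contact force between the fingers and plate above 3 N and horizontal distance between the grasp point and corner_near_right below 0.04 m), for 0.02 s.
5. the rocking corner's wedge is home and carries the plate, the other three are where they were (((y of wedge_near_left in the frame of plate between 0.116 and 0.132 m and x of wedge_near_left in the frame of plate between -0.087 and -0.063 m and contact force between wedge_near_left and plate above 0.4 N and y of wedge_far_left in the frame of plate between 0.142 and 0.158 m and x of wedge_far_left in the frame of plate between 0.063 and 0.087 m and y of wedge_far_right in the frame of plate between -0.158 and -0.142 m and x of wedge_far_right in the frame of plate between 0.063 and 0.087 m and y of wedge_near_right in the frame of plate between -0.158 and -0.142 m and x of wedge_near_right in the frame of plate between -0.087 and -0.063 m) or (y of wedge_far_left in the frame of plate between 0.116 and 0.132 m and x of wedge_far_left in the frame of plate between 0.063 and 0.087 m and contact force between wedge_far_left and plate above 0.4 N and y of wedge_near_left in the frame of plate between 0.142 and 0.158 m and x of wedge_near_left in the frame of plate between -0.087 and -0.063 m and y of wedge_far_right in the frame of plate between -0.158 and -0.142 m and x of wedge_far_right in the frame of plate between 0.063 and 0.087 m and y of wedge_near_right in the frame of plate between -0.158 and -0.142 m and x of wedge_near_right in the frame of plate between -0.087 and -0.063 m) or (y of wedge_far_right in the frame of plate between -0.132 and -0.116 m and x of wedge_far_right in the frame of plate between 0.063 and 0.087 m and contact force between wedge_far_right and plate above 0.4 N and y of wedge_near_left in the frame of plate between 0.142 and 0.158 m and x of wedge_near_left in the frame of plate between -0.087 and -0.063 m and y of wedge_far_left in the frame of plate between 0.142 and 0.158 m and x of wedge_far_left in the frame of plate between 0.063 and 0.087 m and y of wedge_near_right in the frame of plate between -0.158 and -0.142 m and x of wedge_near_right in the frame of plate between -0.087 and -0.063 m) or (y of wedge_near_right in the frame of plate between -0.132 and -0.116 m and x of wedge_near_right in the frame of plate between -0.087 and -0.063 m and contact force between wedge_near_right and plate above 0.4 N and y of wedge_near_left in the frame of plate between 0.142 and 0.158 m and x of wedge_near_left in the frame of plate between -0.087 and -0.063 m and y of wedge_far_left in the frame of plate between 0.142 and 0.158 m and x of wedge_far_left in the frame of plate between 0.063 and 0.087 m and y of wedge_far_right in the frame of plate between -0.158 and -0.142 m and x of wedge_far_right in the frame of plate between 0.063 and 0.087 m)) and angle between plate's own z axis and vertical below 0.008 rad), for 0.2 s.
At the end, for the whole second after the job is handed in: The rocking corner's wedge is home, its heel within 4 mm of the plate's edge (12 mm sideways), and it carries the plate (over 0.4 N); the other three wedges stand out as before (within 8 mm); the plate is level to 0.008 rad, wedges at rest (all of step 5 and linear speed of each of wedge_near_left, wedge_far_left, wedge_far_right, wedge_near_right below 0.02 m/s); the robot touches nothing.
It fails at once if a wedge is picked up or tipped over (height (world z) of any of wedge_near_left, wedge_far_left, wedge_far_right, wedge_near_right above 0.025 m or angle between any of wedge_near_left, wedge_far_left, wedge_far_right, wedge_near_right's own z axis and vertical above 0.5 rad).
It fails at once if the hub, oil bottle, spanner or tin is moved by more than 20 mm (distance of any of hub, oil, spanner, tin from where it was at the start of the episode above 0.02 m).
It also fails if it takes over 64 s, if anything falls off the work surface, if the arm or the gripper's body presses on something with over 40 N, if the wrist force passes 120 N, or if a joint passes its speed limit or range.

ROBOT

A 7-joint arm with a two-finger parallel gripper is mounted at the origin on the work surface. World frame = base frame: x ahead of the robot, y to its left, z up, the work surface at z = 0. Lengths are in m, angles in rad, forces in N, time in s.
With the tool pointing down it reaches from about 0.425 to 0.825 m from the base axis. Payload 3.6 kg.
Tool frame: the origin (TCP) lies at the very end of the fingers, on their centre line; the grasp point (between the pads) lies 19 mm behind it; z points along the fingers, y is the direction in which the jaws open and shut (so a half turn about z gives the same grasp; the last joint's range is limited). The gripper opens to 85 mm and grips with 20 to 120 N. Pads are 22 mm wide; open, the fingers measure 114 mm over their backs; the gripper's body (76 mm by 85 mm) begins 54 mm behind the grasp point. The pads swing forward as they close: fully open they stand 13 mm farther back than shut.
Start: joints at [1.288, 0.615, -0.013, 1.423, 0.008, 1.103, -0.04], TCP at [0.164, -0.629, 0.231] pointing down, gripper open.
Joint ranges: [-3.12, 3.12], [-0.3, 2.06], [-1.34, 1.32], [0.26, 2.42], [-1.36, 4.5], [0.01, 1.98], [-2.84, 2.84]. Speed limits (rad/s): [2.79, 2.79, 3.14, 3.14, 3.14, 3.14, 3.14].

INTERFACE

Orientations are given as a rotation vector (axis times angle).
In Python, from cell import manip, sensors, eyes gives the robot as it stands. The module is installed in compiled form; this text tells all that it offers. Calls block until the motion is done:
- manip.goto(position, orientation): joint-space move of the TCP to a pose.
- manip.move_linear(position, rot=None, feed=0.15, stop_force=None): straight line of the TCP; rot=None keeps the orientation; feed is the mean speed in m/s. With stop_force (N) it stops when the force on the tool has changed by that much, and returns True; else False.
- manip.movej(angles): joint-space move.
- manip.move_gripper(opening, force=None): opening from 0.0 (shut) to 1.0 (fully open); force is the grip in N (None keeps the last); returns when the fingers have stopped.
- manip.hold(seconds).
- manip.inverse_kinematics(position, orientation): joint angles nearest the present ones, or None.
- sensors.observe(): the state.
- eyes.capture(name): name is "scene" or "top" or "wrist"; returns a dict with "color" (400x640x3 uint8, blue, green, red), "fx", "fy", "cx", "cy" (pixels), "k1" (the pictures are not rectified: a ray, as slopes to the right and down, at radius r is drawn at 1 + k1 r^2 times it, then the intrinsics apply), "R" (3x3) and "t" (3): a world point X has camera coordinates R X + t; the wrist camera has in their place "tool_from_camera" (4x4, takes a point from camera to tool coordinates, whose origin is the TCP and whose axes are the flange's). Camera axes: x right, y down, z forward; pixel columns grow to the right and rows downward; lengths in m; the calibration is good to about 2 mm. A picture is of the moment at which its call begins: read the wrist's pose just before it. There is no depth.
A pose or a line that the arm cannot do raises manip.PlanningError and nothing moves.
- manip.close_job(): hands the job in, once; it reports no verdict.
The state is a dict: "time": time; "q": joint angles; "qvel": joint speeds; "joint_torque": joint torques, N m; "tcp_pos": TCP position; "eef_rot": TCP orientation; "ft_force": force on the tool from outside, world axes, zero at the start; "wrist_torque": the same for the moment, N m; "gripper_width": opening from 0.0 (shut) to 1.0 (fully open).
Only numpy, scipy, OpenCV 4.12 (cv2) and the standard library are available. Lean on these libraries where they do the work, as an engineer would, in place of code of your own. Each camera call takes 0.05 s, during which the arm holds its last target.

## Working session

There is one attempt and no reset: what is moved stays moved. The work goes in short steps, each a Python script; the robot and the scene stay as the last script left them, time stands still between calls to the robot, and variables do not carry over. Pictures are saved under pics/ and viewed, and the job is handed in when it is done.

```bash
ls; mkdir -p pics; python3 - <<'E'
from cell import manip,sensors,eyes
import cv2,pickle
s=sensors.observe();print(s)
d={}
for n in("scene","top"):
    c=eyes.capture(n);d[n]=c;cv2.imwrite(f"pics/{n}0.png",c["color"]);print(n,{k:v for k,v in c.items() if k!="color"})
pickle.dump(d,open("cams.pkl","wb"))
E
```

```text
pics
{'time': 0.0, 'q': array([ 1.28851812,  0.61588713, -0.0126463 ,  1.42493157,  0.0080853 ,
        1.10340708, -0.04038223]), 'qvel': array([ 0.00015796,  0.00047625,  0.00059399,  0.00056069, -0.00033778,
       -0.00036937, -0.00155633]), 'joint_torque': array([-4.39824762e-04, -4.69215524e+01,  2.58852951e-01, -1.71034455e+01,
        9.92228132e-03,  9.53549403e-03, -6.47327738e-06]), 'tcp_pos': array([ 0.16427918, -0.62808977,  0.23014807]), 'eef_rot': array([-3.11337510e+00, -4.00513752e-01,  5.29188003e-04]), 'ft_force': array([-0.16996702,  0.23136538,  0.52087183]), 'wrist_torque': array([-0.07230886,  0.03981732,  0.00890624]), 'gripper_width': 0.9968768297549053}
scene {'fx': 436.80242948450643, 'fy': 436.80242948450643, 'cx': 317.53366285459265, 'cy': 199.73115065808176, 'k1': -0.11918042499786662, 'R': array([[-0.4927355 ,  0.87007958,  0.01316243],
       [ 0.73953134,  0.42668036, -0.52061239],
       [-0.45859036, -0.24679018, -0.85369168]]), 't': array([ 0.30006606, -0.39549396,  1.31450839])}
top {'fx': 505.695580994729, 'fy': 505.695580994729, 'cx': 315.3933374983829, 'cy': 205.44502837393156, 'k1': -0.004004036506253909, 'R': array([[ 0.01480267, -0.99987303,  0.00589961],
       [-0.9974647 , -0.01517725, -0.06952573],
       [ 0.06960645, -0.00485549, -0.99756271]]), 't': array([-0.05157619,  0.59521511,  1.08007759])}
```

View pics/scene0.png

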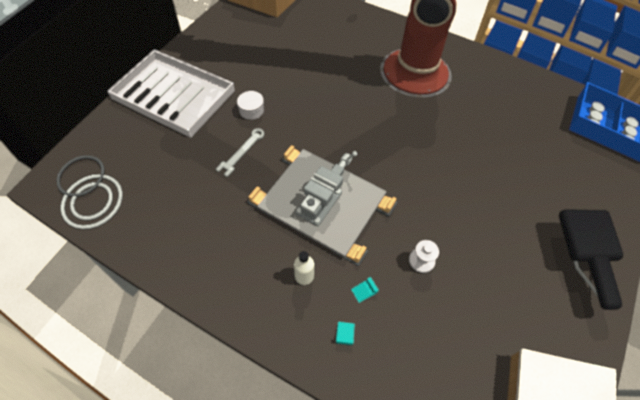

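View pics/top0.png

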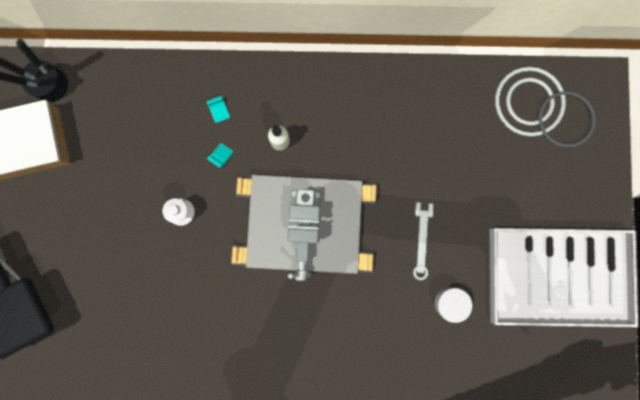

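The top view shows the plate at about (305,224), wedges at its corners, hub (178,211), oil (278,137), spanner (423,240) and tin (454,303). The turquoise pieces at (218,108) and (220,155) are the look-alikes. I'll enlarge this area next.

```bash
python3 - <<'E'
import pickle,cv2
d=pickle.load(open("cams.pkl","rb"))
cv2.imwrite("pics/top_c.png",cv2.resize(d["top"]["color"][165:285,225:385],None,fx=5,fy=5,interpolation=cv2.INTER_CUBIC))
cv2.imwrite("pics/sc_c.png",cv2.resize(d["scene"]["color"][140:270,240:400],None,fx=4.6,fy=4.6,interpolation=cv2.INTER_CUBIC))
E
```

```text
(no output)
```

View pics/top_c.png

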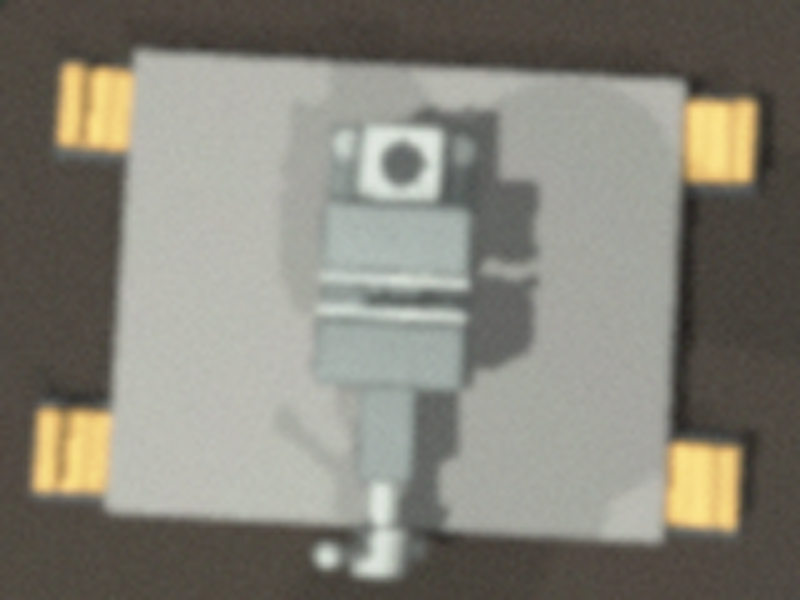

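View pics/sc_c.png

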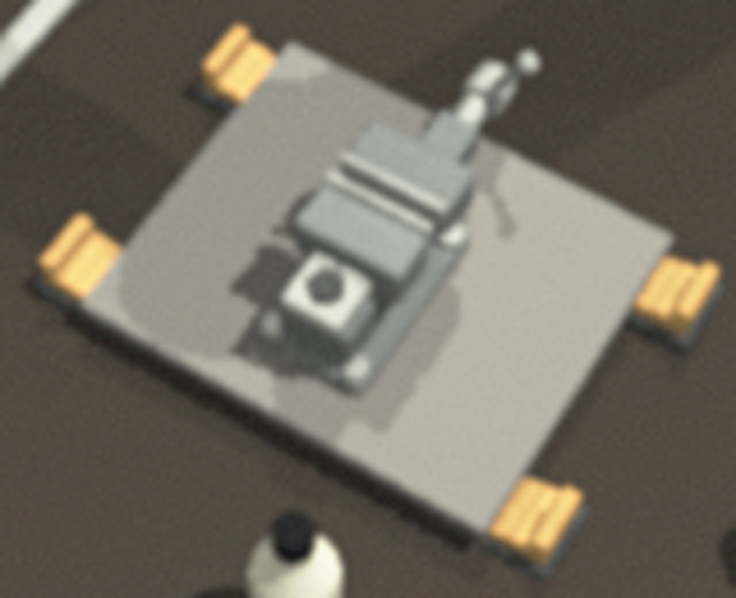

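Enlarged top view, plate corners in crop pixels: far left (134,50), far right (686,78), near right (663,543), near left (104,514). Scene crop: NR (292,42), NL (672,236), FL (487,532), FR (83,300).

```bash
cat > h.py <<'E'
import numpy as np,pickle,cv2
from scipy.optimize import least_squares
def ray(c,uv):
    D=np.array([c["k1"],0,0,0.]);K=np.array([[c["fx"],0,c["cx"]],[0,c["fy"],c["cy"]],[0,0,1]])
    p=cv2.undistortPoints(np.array([[uv]],float),K,D)[0,0]
    return c["R"].T@np.array([p[0],p[1],1]), -c["R"].T@c["t"]
def at(c,uv,z):
    d,o=ray(c,uv);return o+d*(z-o[2])/d[2]
E
python3 - <<'E'
from h import *
d=pickle.load(open("cams.pkl","rb"))
loc=dict(FL=(.1,.12),FR=(.1,-.12),NR=(-.1,-.12),NL=(-.1,.12))
T=dict(FL=(134,50),FR=(686,78),NR=(663,543),NL=(104,514))
S=dict(NR=(292,42),NL=(672,236),FL=(487,532),FR=(83,300))
def fit(P):
    f=lambda v:np.concatenate([v[:2]+np.array([[np.cos(v[2]),-np.sin(v[2])],[np.sin(v[2]),np.cos(v[2])]])@loc[k]-P[k] for k in P])
    r=least_squares(f,[.55,0,0]);return r.x,np.abs(r.fun).max()
pt={k:at(d["top"],(225+(v[0]+.5)/5-.5,165+(v[1]+.5)/5-.5),.024)[:2] for k,v in T.items()}
ps={k:at(d["scene"],(240+(v[0]+.5)/4.6-.5,140+(v[1]+.5)/4.6-.5),.024)[:2] for k,v in S.items()}
print(pt,fit(pt));print(ps,fit(ps))
for n,uv,z in(("hub",(178,211),.07),("oil",(279,133),.1),("tin",(454,303),.04),("sp1",(424,205),.005),("sp2",(420,275),.005)):print(n,at(d["top"],uv,z))
# wedge heel tops, outer edge mid (height base 4/8 + 20)
for n,a in(("FL",(60,106)),("FR",(757,140)),("NR",(741,486)),("NL",(34,450))):
    print(n,at(d["top"],(225+a[0]/5,165+a[1]/5),.026))
E
```

```text
{'FL': array([0.66093986, 0.09778315]), 'FR': array([ 0.65239794, -0.1429504 ]), 'NR': array([ 0.45092228, -0.13474716]), 'NL': array([0.45983593, 0.10594504])} (array([ 0.556024  , -0.01849234, -0.03804363]), np.float64(0.001010429344290742))
{'NR': array([ 0.45101981, -0.13246188]), 'NL': array([0.46153762, 0.10612578]), 'FL': array([0.66049949, 0.10004566]), 'FR': array([ 0.64904486, -0.14049565])} (array([ 0.55552544, -0.01669652, -0.04162536]), np.float64(0.0014003645869313797))
hub [0.57660022 0.24254781 0.07      ]
oil [0.73739698 0.03417381 0.1       ]
tin [ 0.39222998 -0.33874588  0.04      ]
sp1 [ 0.60167096 -0.28290383  0.005     ]
sp2 [ 0.44778415 -0.27412236  0.005     ]
FL [0.63485088 0.12817596 0.026     ]
FR [ 0.62467774 -0.17472468  0.026     ]
NR [ 0.47505028 -0.16879868  0.026     ]
NL [0.4860168  0.13555212 0.026     ]
```

```bash
cat >> h.py <<'E'
from scipy.spatial.transform import Rotation as Ro
C=np.array([.5558,-.0176]);YAW=-.0395
def w(x,y,z):
    c,s=np.cos(YAW),np.sin(YAW);return [C[0]+c*x-s*y,C[1]+s*x+c*y,z]
ROT=(Ro.from_euler("z",YAW)*Ro.from_rotvec([np.pi,0,0])).as_rotvec()
E
python3 - <<'E'
from h import *
from cell import manip,sensors,eyes
for p in [(-.082,.102),(.082,.102),(.082,-.102),(-.082,-.102)]:
    print(p,w(*p,.02),[None if (q:=manip.inverse_kinematics(w(*p,z),ROT)) is None else q.round(2) for z in(.02,.13)])
for p in [(-.075,.19),(.075,.19),(.075,-.19),(-.075,-.19)]:
    print(p,w(*p,.02),[manip.inverse_kinematics(w(*p,z),ROT) is not None for z in(.013,.13)])
manip.move_gripper(0.0)
manip.goto(w(-.082,.102,.13),ROT)
s=sensors.observe();print(s["time"],s["tcp_pos"],s["ft_force"],s["gripper_width"])
c=eyes.capture("wrist");print(c["tool_from_camera"]);cv2.imwrite("pics/w1.png",c["color"])
c=eyes.capture("scene");cv2.imwrite("pics/s1.png",c["color"])
E
```

```text
(-0.082, 0.102) [np.float64(0.4778919143068236), np.float64(0.08755859538632439), 0.02] [array([-0.26,  0.7 ,  0.05,  2.08, -0.1 ,  0.35, -1.74]), array([-0.12,  0.51, -0.15,  2.  ,  0.12,  0.64, -1.96])]
(0.082, 0.102) [np.float64(0.6417639904408888), np.float64(0.08108227980482999), 0.02] [array([-0.19,  0.85,  0.05,  1.62, -0.06,  0.67, -1.72]), array([-0.1 ,  0.71, -0.11,  1.55,  0.09,  0.89, -1.85])]
(0.082, -0.102) [np.float64(0.6337080856931764), np.float64(-0.12275859538632439), 0.02] [array([ 0.14,  0.85,  0.03,  1.62, -0.04,  0.67, -1.42]), array([ 0.16,  0.71, -0.01,  1.55,  0.01,  0.88, -1.46])]
(-0.082, -0.102) [np.float64(0.46983600955911103), np.float64(-0.11628227980482998), 0.02] [array([ 0.17,  0.7 ,  0.03,  2.09, -0.06,  0.35, -1.35]), array([ 0.21,  0.5 , -0.02,  2.01,  0.01,  0.63, -1.43])]
(-0.075, 0.19) [np.float64(0.4883615503074941), np.float64(0.17521352520783223), 0.02] [True, True]
(0.075, 0.19) [np.float64(0.6382445467715783), np.float64(0.16929006583451417), 0.02] [True, True]
(0.075, -0.19) [np.float64(0.6232384496925059), np.float64(-0.21041352520783224), 0.02] [True, True]
(-0.075, -0.19) [np.float64(0.4733554532284217), np.float64(-0.20449006583451418), 0.02] [True, True]
3.6417 [0.4782828  0.08664396 0.13005288] [ 0.14139493  0.70695346 -0.09391416] -0.0008677588413177665
[[ 1.56376938e-04 -9.58875052e-01 -2.83828486e-01  7.32513950e-02]
 [ 9.99999818e-01 -1.55716366e-05  6.03562263e-04 -6.09514494e-04]
 [-5.83160470e-04 -2.83828529e-01  9.58874875e-01 -1.42931631e-01]
 [ 0.00000000e+00  0.00000000e+00  0.00000000e+00  1.00000000e+00]]
```

View pics/w1.png

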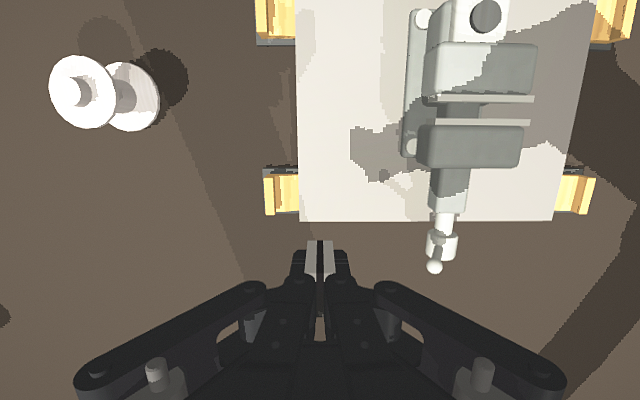

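View pics/s1.png

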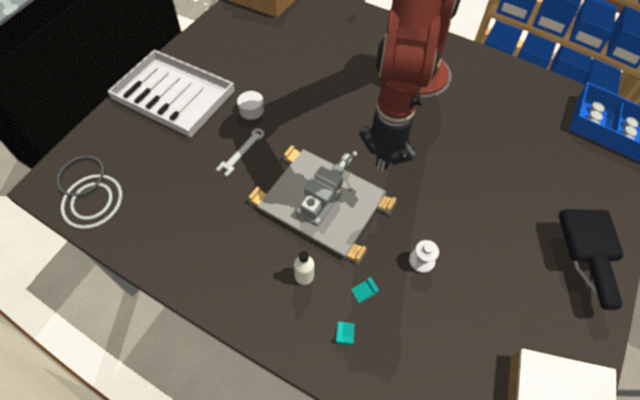

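The wrist view shows the shut fingertips at (320,242), plate edges at NL (300,221) and NR (553,221), and wedges at (281,192) and (575,192). The scene view shows the tool above the near left corner. I'll project the fitted plate into the wrist view as a check, then press.

```bash
cat >> h.py <<'E'
def wproj(c,s,X):
    T=np.eye(4);T[:3,:3]=Ro.from_rotvec(s["eef_rot"]).as_matrix();T[:3,3]=s["tcp_pos"]
    M=np.linalg.inv(T@c["tool_from_camera"]);p=M[:3,:3]@X+M[:3,3]
    K=np.array([[c["fx"],0,c["cx"]],[0,c["fy"],c["cy"]],[0,0,1]])
    return cv2.projectPoints(p.reshape(1,3),np.zeros(3),np.zeros(3),K,np.array([c["k1"],0,0,0.]))[0][0,0]
def press(p):
    from cell import manip,sensors
    manip.move_linear(w(*p,.032),ROT,feed=.08)
    manip.hold(.15)
    s0=sensors.observe()
    r=manip.move_linear(w(*p,.019),feed=.012,stop_force=2.5);a=sensors.observe()
    print(p,"touch",r,a["tcp_pos"][2].round(4),(a["ft_force"]-s0["ft_force"]).round(1))
    r=manip.move_linear(w(*p,.015),feed=.008,stop_force=6.5);manip.hold(.1);b=sensors.observe()
    print("  load",r,b["tcp_pos"].round(4),(b["ft_force"]-s0["ft_force"]).round(1),b["time"])
E
python3 - <<'E'
from h import *
from cell import manip,sensors,eyes
s=sensors.observe();c=eyes.capture("wrist")
print([wproj(c,s,np.array(w(-.1,y,.024))).round(1) for y in(.12,-.12)])
press((-.082,.102))
E
```

```text
[array([299.9, 221.8]), array([551.2, 220.9])]
(-0.082, 0.102) touch True 0.0238 [ 1.  -0.5  4.4]
  load True [0.4778 0.0876 0.0238] [ 0.4 -0.4  4.5] 6.45
```

```bash
python3 - <<'E'
from h import *
from cell import manip,sensors,eyes
p=(-.082,.102)
for i in range(3):
    s=sensors.observe();z=s["tcp_pos"][2]
    r=manip.move_linear(w(*p,.0225-.001*i),feed=.008,stop_force=8);b=sensors.observe();manip.hold(.1);e=sensors.observe()
    print(r,z.round(4),b["tcp_pos"][2].round(4),e["tcp_pos"][2].round(4),s["ft_force"].round(1),b["ft_force"].round(1),e["ft_force"].round(1),e["time"])
    if r:break
E
```

```text
True 0.0238 0.0238 0.0238 [-0.  -0.1  4.6] [-0.8 -0.7  6.5] [-0.5  0.5  6. ] 6.7583
```

Near left holds at z 0.0238 under 6 N, so it is sound. Next is far left.

```bash
python3 - <<'E'
from h import *
from cell import manip,sensors,eyes
manip.move_linear(w(-.082,.102,.05),feed=.1)
manip.move_linear(w(.082,.102,.05),feed=.15)
press((.082,.102))
E
```

```text
(0.082, 0.102) touch True 0.0216 [-0.3 -0.9  3. ]
  load True [0.6419 0.0812 0.0206] [-1.  -0.2  4.9] 10.2583
```

Far left dips 3.4 mm, to z 0.0206, under about 5 N. I'll go on round the other two corners.

```bash
python3 - <<'E'
from h import *
from cell import manip,sensors,eyes
manip.move_linear(w(.082,.102,.135),feed=.2)
manip.move_linear(w(.082,-.102,.135),feed=.2)
press((.082,-.102))
manip.move_linear(w(.082,-.102,.05),feed=.1)
manip.move_linear(w(-.082,-.102,.05),feed=.15)
press((-.082,-.102))
E
```

```text
(0.082, -0.102) touch True 0.0238 [0.3 0.1 3.8]
  load True [ 0.6337 -0.1227  0.0238] [-0.4  0.   4.7] 14.9
(-0.082, -0.102) touch True 0.0239 [-0.5 -0.3  5. ]
  load True [ 0.4698 -0.1163  0.0238] [-0.5 -0.5  5.9] 18.225
```

Both are sound, holding at 0.0238 under 5–6 N, so far left is the rocking corner. Its heel measures about local (0.073, 0.149), which matches. Now to its wedge.

```bash
python3 - <<'E'
from h import *
from cell import manip,sensors,eyes
manip.move_linear(w(-.082,-.102,.14),feed=.2)
manip.move_linear(w(.075,.200,.14),feed=.2)
manip.move_linear(w(.075,.200,.05),feed=.12)
s=sensors.observe();c=eyes.capture("wrist");cv2.imwrite("pics/w2.png",c["color"])
print([wproj(c,s,np.array(w(x,.15,.026))).round(1) for x in(.058,.092)])
manip.move_linear(w(.075,.200,.014),feed=.06);manip.hold(.15)
s=sensors.observe();print(s["time"],s["tcp_pos"],s["ft_force"])
c=eyes.capture("top");cv2.imwrite("pics/t2.png",cv2.resize(c["color"][140:290,150:350],None,fx=4,fy=4))
E
```

```text
[array([396.5, 263.4]), array([400.8, 214.6])]
22.6583 [0.6390453  0.17939939 0.01452503] [-0.41714158 -0.45191833 -0.63403462]
```

View pics/w2.png

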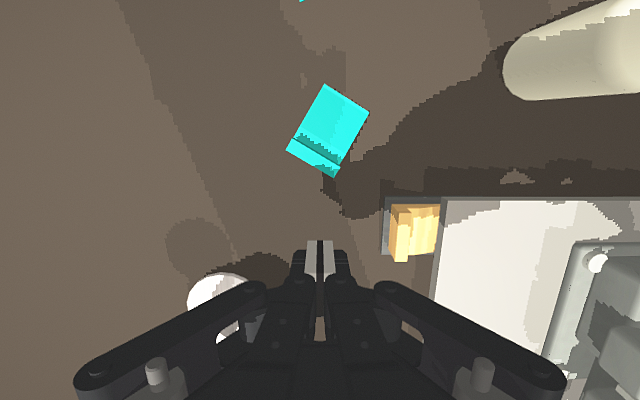

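View pics/t2.png

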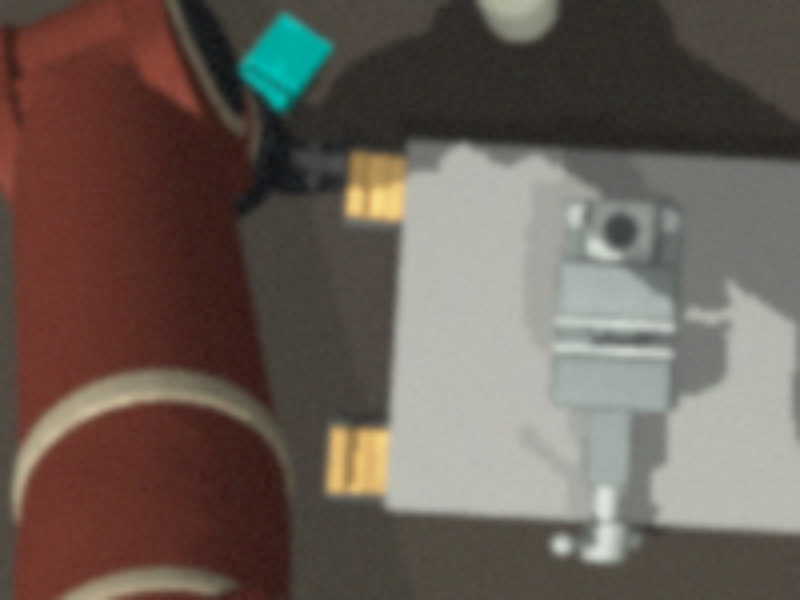

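The wrist view has the far left wedge heel at about (393,206)–(398,262), within a few pixels of prediction. The turquoise look-alike at (328,130) is clear of the path, and the tool stands outside the heel. Now the push.

```bash
python3 - <<'E'
from h import *
from cell import manip,sensors,eyes
def st(t,r=None):
    s=sensors.observe();p=s["tcp_pos"];c,n=np.cos(YAW),np.sin(YAW);d=p[:2]-C
    print(t,r,"loc",(c*d[0]+n*d[1]).round(4),(-n*d[0]+c*d[1]).round(4),p[2].round(4),s["ft_force"].round(1),round(s["time"],2));return -n*d[0]+c*d[1]
r=manip.move_linear(w(.075,.150,.014),feed=.02,stop_force=2.5);y0=st("touch",r)
if r and .155<y0<.175:
    y=y0
    while y>y0-.020:
        y-=.005
        r=manip.move_linear(w(.075,y,.014),feed=.02,stop_force=15);st("push",r)
        if r:break
E
```

```text
touch False loc 0.075 0.1506 0.014 [ 0.3  1.8 -0.2] 25.36
```

```bash
python3 - <<'E'
from h import *
from cell import manip,sensors,eyes
c=eyes.capture("top");cv2.imwrite("pics/t3.png",cv2.resize(c["color"][160:240,190:300],None,fx=7,fy=7,interpolation=cv2.INTER_CUBIC))
c=eyes.capture("wrist");cv2.imwrite("pics/w3.png",cv2.resize(c["color"][150:350,220:520],None,fx=2.5,fy=2.5))
E
```

```text
(no output)
```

View pics/t3.png

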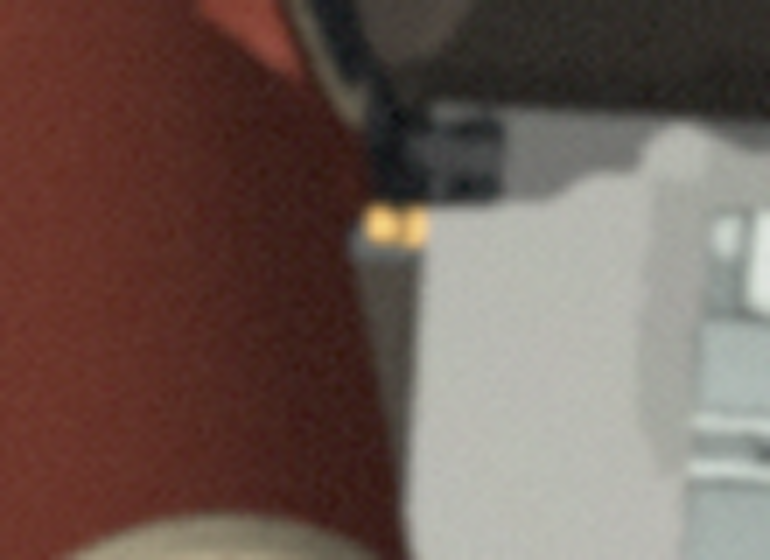

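View pics/w3.png

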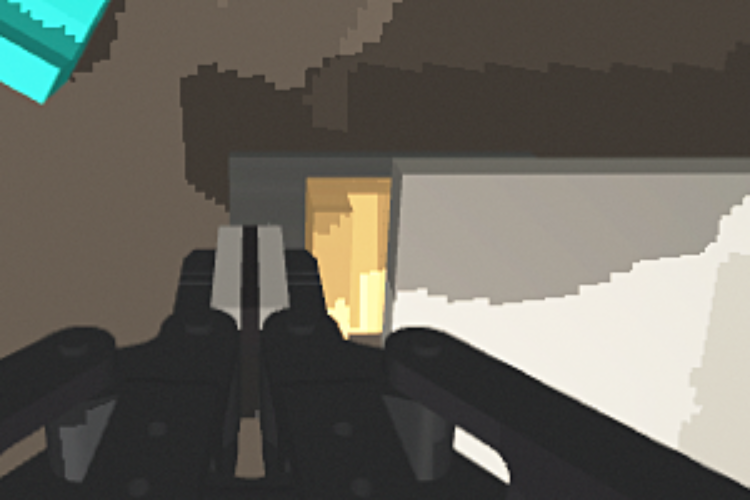

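The wedge has already slid in by about 10 mm: its heel is now about 19 mm out, at pixels 305–395 against the packer edge at 230. It moved under less than 2.5 N and stays straight. I'll keep pushing until the heel meets the edge.

```bash
python3 - <<'E'
from h import *
from cell import manip,sensors,eyes
def st(t,r=None):
    s=sensors.observe();p=s["tcp_pos"];c,n=np.cos(YAW),np.sin(YAW);d=p[:2]-C
    print(t,r,"loc",(c*d[0]+n*d[1]).round(4),(-n*d[0]+c*d[1]).round(4),p[2].round(4),s["ft_force"].round(1),round(s["time"],2))
y=.150
while y>.134:
    y-=.003
    r=manip.move_linear(w(.075,y,.014),feed=.012,stop_force=12);st("push",r)
    if r:break
c=eyes.capture("wrist");cv2.imwrite("pics/w4.png",cv2.resize(c["color"][150:350,220:520],None,fx=2.5,fy=2.5))
E
```

```text
push False loc 0.075 0.1491 0.0142 [0.4 5.6 0.1] 25.86
push False loc 0.075 0.1467 0.0143 [ 0.4  6.5 -0.5] 26.26
push False loc 0.075 0.1451 0.0143 [ 0.3  7.7 -0.2] 26.66
push False loc 0.075 0.1425 0.0144 [ 0.3  8.4 -0.7] 27.06
push False loc 0.075 0.1405 0.0144 [-0.2  9.2 -1. ] 27.46
push False loc 0.0752 0.1401 0.0147 [ 0.6 11.4 -1.4] 27.86
```

View pics/w4.png

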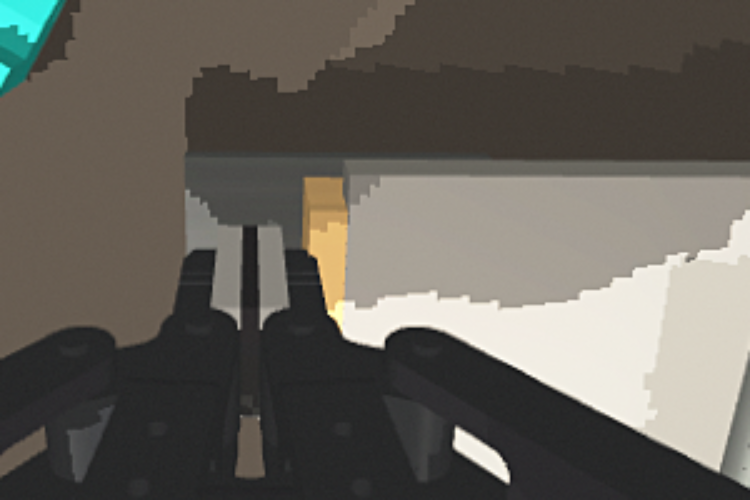

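The heel now sits flush against the plate edge (heel pixels 303–348, edge at 345), and the tool stalls at 0.140. I'll press once more to confirm it is seated, then retreat.

```bash
python3 - <<'E'
from h import *
from cell import manip,sensors,eyes
def st(t,r=None):
    s=sensors.observe();p=s["tcp_pos"];c,n=np.cos(YAW),np.sin(YAW);d=p[:2]-C
    print(t,r,"loc",(c*d[0]+n*d[1]).round(4),(-n*d[0]+c*d[1]).round(4),p[2].round(4),s["ft_force"].round(1),round(s["time"],2))
r=manip.move_linear(w(.075,.127,.014),feed=.02,stop_force=10);st("seat",r)
manip.move_linear(w(.075,.195,.014),feed=.06);st("back")
manip.move_linear(w(.075,.195,.16),feed=.15)
s=sensors.observe();c=eyes.capture("wrist");cv2.imwrite("pics/w5.png",c["color"])
print([wproj(c,s,np.array(w(.058,y,z))).round(1) for y,z in((.128,.028),(.12,.024),(.128,.024))])
manip.goto([.35,.45,.2],ROT);st("away")
for n in("scene","top"):
    c=eyes.capture(n)["color"];c=c[165:285,225:385] if n=="top" else c[140:270,240:400]
    cv2.imwrite(f"pics/{n}5.png",cv2.resize(c,None,fx=4.6,fy=4.6,interpolation=cv2.INTER_CUBIC))
E
```

```text
seat False loc 0.0769 0.1383 0.0156 [ 3.  14.2 -1.3] 28.31
back None loc 0.0751 0.1941 0.014 [-0.3 -0.3  0. ] 29.59
[array([385.5, 210.8]), array([392.4, 209.6]), array([384.7, 209.6])]
away None loc -0.2222 0.458 0.1998 [-0.2 -0.8 -0.2] 32.25
```

View pics/w5.png

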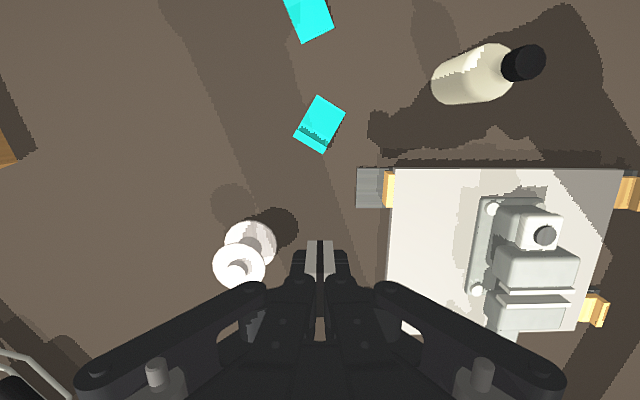

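View pics/top5.png

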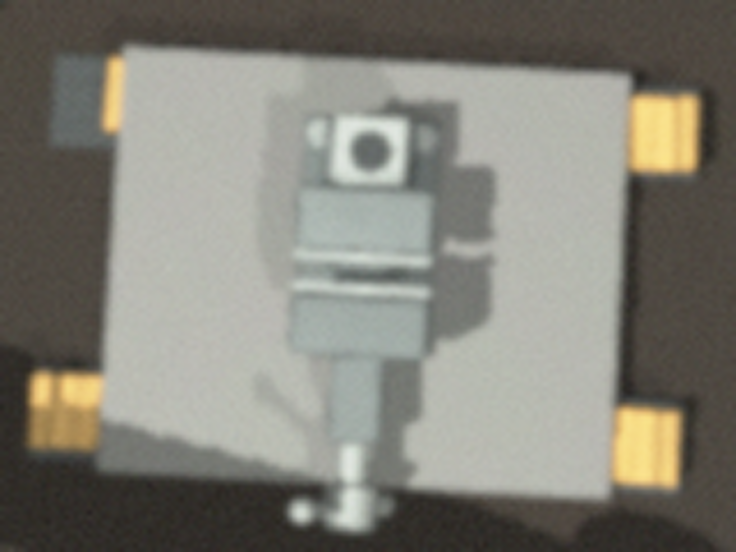

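View pics/scene5.png

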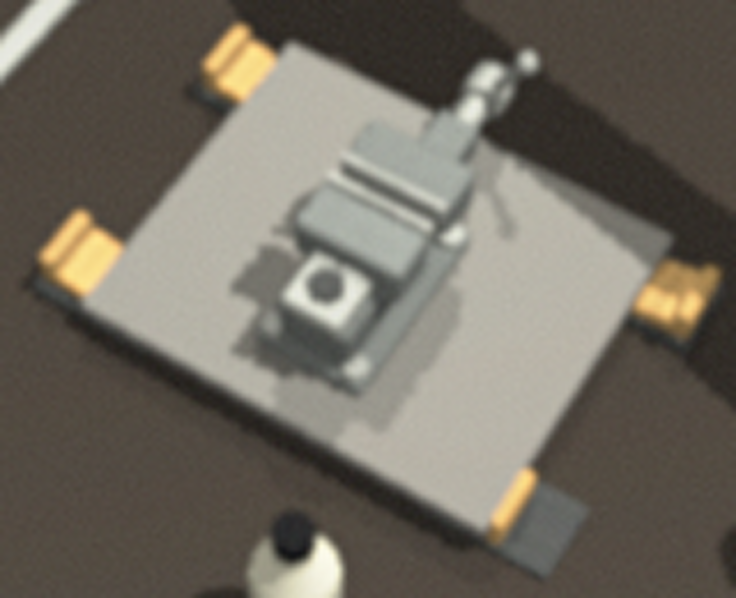

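The top and scene views show the far left heel tight against the edge (top crop 105–125 px, edge at 124). The other three wedges and the bystanders in view look unchanged. There is time left for a quick firmness press on that corner.

```bash
python3 - <<'E'
from h import *
from cell import manip,sensors,eyes
manip.goto(w(.082,.102,.12),ROT)
press((.082,.102))
manip.move_linear(w(.082,.102,.14),feed=.12)
manip.goto([.35,.45,.25],ROT);manip.hold(.3)
s=sensors.observe();print(s["time"],s["tcp_pos"],s["ft_force"].round(1))
c=eyes.capture("top")["color"];cv2.imwrite("pics/t6.png",c)
E
```

```text
(0.082, 0.102) touch True 0.0243 [-0.4 -0.4  4.1]
  load True [0.6417 0.0811 0.0243] [-0.5  0.4  3.4] 36.6333
39.8083 [0.3505374  0.44960302 0.24980441] [-0.3  1.   0.8]
```

View pics/t6.png

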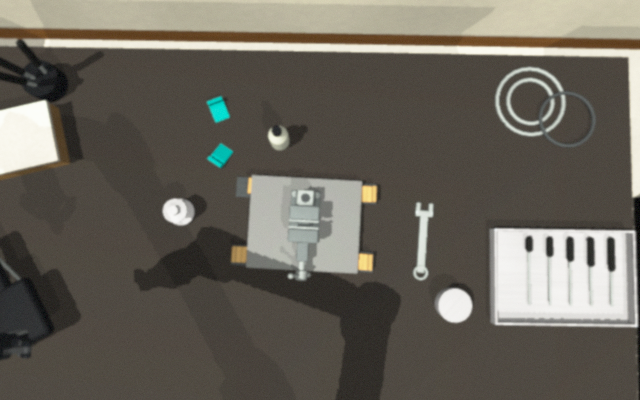

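The corner is now firm, at z 0.0243 under 3–4 N. Hub (178,211), oil (278,137), spanner and tin are where they were.

```bash
python3 - <<'E'
from cell import manip
print(manip.close_job())
E
```

```text
the job is handed in; nothing more can be done
None
```

The far left corner was the one that rocked. I pushed its wedge in until the heel sat flat against the plate's edge, and handed the job in at about 40 s.

- **Pressing:** I pressed the corners in order: near left, far left, far right, near right. Far left dipped about 3.4 mm, to z 0.0206 under about 5 N. The other three held at z 0.0238 under roughly 5–6 N; I had aimed for more load, but the moves stopped early on force transients.
- **Pushing:** The wedge began sliding under less than 2.5 N, so my touch stop never triggered and I found its position from the camera instead. It then slid under 6–9 N and stopped at the edge. In a final 14 N push the tool slipped about 2 mm sideways.
- **Last checks:** In the last pictures the heel is flush and square against the edge. The other three wedges, hub, oil bottle, spanner and tin look unmoved. A second press on far left under 3–4 N showed no dip (z 0.0243, about 0.5 mm above the other corners, so a tilt of a few mrad at most). I could not measure the force between wedge and plate directly.

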